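# Reset the depth stop of the dormitory desk's hole punch

### The arm

A 6-joint arm with a two-finger parallel gripper is mounted at the origin on the work surface. World frame = base frame: x ahead of the robot, y to its left, z up, the work surface at z = 0. Lengths are in m, angles in rad, forces in N, time in s.
With the tool pointing down it reaches from about 0.375 to 0.975 m from the base axis. Payload 3.8 kg.
Tool frame: the origin (TCP) lies on the centre line of the jaws, within the pads' length; the fingertips stand 14 mm ahead of it and the grasp point (between the pads) lies 5 mm behind it; z points along the fingers, y is the line along which they close (so a half turn about z gives the same grasp; the last joint's range is limited). The gripper opens to 85 mm and grips with 20 to 120 N. Pads are 22 mm wide; open, the fingers measure 114 mm over their backs; the gripper's body (76 mm by 85 mm) begins 54 mm behind the grasp point. The pads swing forward as they close: fully open they stand 13 mm farther back than shut.
Start: joints at [1.157, 0.264, 1.604, -0, 1.274, -0.037], TCP at [0.248, 0.628, 0.245] pointing down, gripper open.
Joint ranges: [-2.63, 2.63], [-0.94, 2.18], [0.31, 2.57], [-1.31, 4.45], [0, 2.66], [-2.55, 2.55]. Speed limits (rad/s): [2.57, 2.57, 3.14, 3.14, 3.14, 3.14].

### API

Orientations are given as a rotation vector (axis times angle).
In Python, from workcell import bot, eyes, spot_in gives the robot as it stands.
- The arm moves only by the tool carry_out, never from a script. Its argument "series" is text: rows parted by semicolons, each of 4 numbers parted by spaces: the shift along the world's x, y, z in m, then the turn about the world's z in degrees. In form: tx ty tz roll; .... A call has 1 to 20 rows; each row shifts and turns the commanded pose from where the row before left it; what a row does not reach is not made up. A row lasts 1/8 s, in which the tool goes at most 62.5 mm and 10.7 degrees, less where a joint would pass 70% of its speed; a pose out of reach is approached as far as the arm can. A call is refused whole if a number of a shift passes 0.0625 or a number of a turn 10.7, either way. A call with a gripper value outside its range is refused whole. "jaw" is the gripper command: -1 is shut, 1 is fully open, values between are in proportion, set as the call begins (left out, the last holds). The fingers move at their own pace and stop on an object; "grip_force" is the grip in N (left out, the last holds). Time passes only in rows, so rows that do not move let the fingers close. It gives the time, the measured TCP pose, the force, the opening and the grip force at its end, in the units of the state.
- bot.read_state(): the state, without advancing time (a new reading comes with each control period).
- eyes.read_camera(name): name is "scene" or "top"; returns (picture, depth): 384x512x3 uint8, blue, green, red; 384x512 float32, m along the optical axis (not along the pixel's ray), 0 where there is no reading.
- eyes.get_calibration(name): a dict with "K" (3x3 intrinsics, pixels), "distortion" ([k1, k2, p1, p2, k3] as OpenCV has them; the pictures are not rectified), "position" and "rotation" of the camera in the world. Camera axes: x right, y down, z forward; pixel columns grow to the right and rows downward; lengths in m; the calibration is good to about 2 mm. A picture is of the moment at which its call begins. get_calibration takes no time and is no camera call.
- bot.finish_job(): hands the job in; it is judged then, once.
Trained networks look in the newest picture that a camera, given by its name, has taken for a name from the list of things; names that differ only in an ending like _2 or _b are one class to them, and where a whole thing is asked for, a point or a joint stands for the part that bears it (a point fixed in the world has none). Each returns a list of dicts, best first, with "score" (0 to 1); they miss things now and then, are a little off and sometimes report something else, mostly with a low value. They report only what shows in the picture. A call takes as long as a camera call.
- spot_in(camera, target): "rect" ([centre column, centre row, width, height] in pixels, round what is visible of it).
The state is a dict: "time": time; "q": joint angles; "joint_vel": joint speeds; "joint_torque": joint torques, N m; "tool_pos": TCP position; "tcp_rot": TCP orientation; "wrist_force": force on the tool from outside, world axes, zero at the start; "torque": the same for the moment, N m; "width": opening from 0.0 (shut) to 1.0 (fully open); "grip_force": force on a finger pad.
Only numpy, scipy, OpenCV 4.12 (cv2) and the standard library are available. Lean on these libraries where they do the work, as an engineer would, in place of code of your own. Each camera call takes 0.05 s, during which the arm holds its last target. There are 200 camera calls.

### The job

The depth stop of the hole punch on the desk is off its mark. First loosen the jam nut by swinging its lever anticlockwise (seen from above) as far as it goes, then turn the T-shaped adjuster screw above it anticlockwise until its pointer lines up with the fixed index rib on the punch, and finally swing the lever clockwise back to where it started, so that the nut is tight again and the pointer still stands at the rib.

Things in the scene. Friction and masses are not known exactly. Their poses are not given: they have to be found in the camera images.
- jam_nut (a joint): steel hex jam nut, 30 mm across flats, with a radial lever, on the vertical adjuster screw of the hole punch (white base 150 x 280 x 18 mm). Rad about the screw axis, positive anticlockwise from above: 0 = tight (hard stop), 1.05 = fully loose (hard stop). Starts within 0.05 of tight, stays where left, takes 0.12 N m (1.5 N at the lever's end).
- adjuster (a joint): adjuster screw on the same axis, turned by its T-bar head; rad, positive anticlockwise from above. 0 = pointer in line with the punch's index rib (dark steel, radial, 6 mm wide, 34 to 64 mm from the axis, top 50 mm above the desk). Starts at -1.2 to -0.6; range -1.5 to 0.6, no stop at 0; stays where left, takes 0.08 N m, does not rise. Nut and screw turn independently.
- lever_grip (a point): centre of the upright black round grip on the end of the nut's lever, 85 mm from the screw axis: 16 mm diameter, from 36 to 86 mm above the desk (this point 61 mm). The 10 mm thick lever arm joins it to the nut at 47 mm height; else free all round. On the punch's far side from it, 105 mm from the axis, is a grey 70 mm high bridge with a round cap, 98 mm high (not the adjuster).
- adjuster_grip (a point): point on the screw axis, inside the T-bar head, 83 mm above the desk. The steel bar is 44 mm long, 14 mm thick and stands 64 to 98 mm above the desk on a 38 mm round collar. The point's x axis runs along the bar towards its pointer, a 6 mm wide tongue under the bar that reaches 42 mm from the axis; z is up.

How it is judged:
By the outcome, as a careful person would: the job done as asked, in the order asked, and still so for the second after the job is handed in, with the robot touching nothing.
It also fails if it takes over 54 s, if anything falls off the work surface, if the arm or the gripper's body presses on something with over 40 N, if the wrist force passes 120 N, or if a joint passes its speed limit or range.

## Working session

There is one attempt and no reset: what is moved stays moved. The work goes in short steps, Python scripts to look and compute and a tool call to move; the robot and the scene stay as the last step left them, time stands still between calls to the robot, and variables do not carry over. Pictures are saved under pics/ and viewed, at most 10 in all, crops included, and the job is handed in when it is done.

Besides the shell and the picture viewer there is one more tool, called as name(argument=value, ...) on one line, values as JSON. carry_out: Moves the arm, as the interface text tells. Its arguments: {"type":"object","properties":{"series":{"type":"string"},"jaw":{"type":"number"},"grip_force":{"type":"number"}},"required":["series"]}

```bash
mkdir -p pics; cat > h.py <<'E'
import numpy as np, cv2
from workcell import bot, eyes, spot_in
def pt(cam, uv, z=None, depth=None):
    """pixel -> world, on plane z or by depth"""
    c=eyes.get_calibration(cam); R=np.array(c["rotation"]); p=np.array(c["position"])
    if R.shape!=(3,3): R=cv2.Rodrigues(R)[0]
    n=cv2.undistortPoints(np.array([[uv]],float),np.array(c["K"]),np.array(c["distortion"]))[0,0]
    d=R@np.array([*n,1.]); s=depth if z is None else (z-p[2])/d[2]
    return p+s*d
def cloud(cam, depth):
    c=eyes.get_calibration(cam); R=np.array(c["rotation"]); p=np.array(c["position"])
    if R.shape!=(3,3): R=cv2.Rodrigues(R)[0]
    h,w=depth.shape; g=np.stack(np.meshgrid(np.arange(w),np.arange(h)),-1).reshape(-1,1,2).astype(float)
    n=cv2.undistortPoints(g,np.array(c["K"]),np.array(c["distortion"]))[:,0]
    P=np.c_[n,np.ones(len(n))]*depth.reshape(-1,1)
    return (P@R.T+p).reshape(h,w,3)
E
python3 - <<'E'
from h import *
ims=[]
for cam in("top","scene"):
    im,d=eyes.read_camera(cam); cv2.imwrite(f"pics/{cam}0.png",im); np.save(f"{cam}0.npy",d)
    print(cam,eyes.get_calibration(cam)["position"])
    C=cloud(cam,d)
    for t in("jam_nut","adjuster","lever_grip","adjuster_grip"):
        for r in spot_in(cam,t)[:2]:
            u,v=r["rect"][:2]; print(t,round(r["score"],2),np.round(r["rect"]),np.round(C[int(v),int(u)],3))
print(bot.read_state())
E
```

```text
top [0.43122975 0.03253226 0.72620175]
jam_nut 0.57 [233. 198.  33.  28.] [0.563 0.052 0.045]
adjuster 0.56 [216. 176.  30.  18.] [0.602 0.077 0.085]
lever_grip 0.52 [235. 196.  29.  26.] [0.563 0.05  0.051]
adjuster_grip 0.6 [216. 176.  36.  21.] [0.603 0.075 0.081]
scene [1.0116421  0.06918794 0.56108538]
jam_nut 0.56 [273. 227.  37.  56.] [0.58  0.061 0.053]
adjuster 0.88 [281. 231.  41.  31.] [0.619 0.075 0.09 ]
adjuster_grip 0.65 [282. 234.  39.  26.] [0.617 0.077 0.08 ]
{'time': 0.5, 'q': array([ 1.15707742e+00,  2.63919278e-01,  1.60405956e+00,  6.42497619e-07,
        1.27369567e+00, -3.68871296e-02]), 'joint_vel': array([ 3.87947452e-04, -4.97498303e-04, -1.49450596e-03, -8.74921945e-05,
        9.32759866e-04, -9.78360890e-04]), 'joint_torque': array([-2.61227415e-04, -5.14398193e+01, -3.67238975e+01,  3.60935610e-05,
        2.48761287e-03, -1.09499788e-05]), 'tool_pos': array([0.24836402, 0.62761056, 0.2452345 ]), 'tcp_rot': array([-5.88426650e-01, -3.08597469e+00,  1.25105492e-04]), 'wrist_force': array([ 0.39630142, -0.6360519 ,  0.18066376]), 'torque': array([0.05500276, 0.00294653, 0.05167982]), 'grip_force': 0.0, 'width': 1.000349554954599}
```

View pics/top0.png

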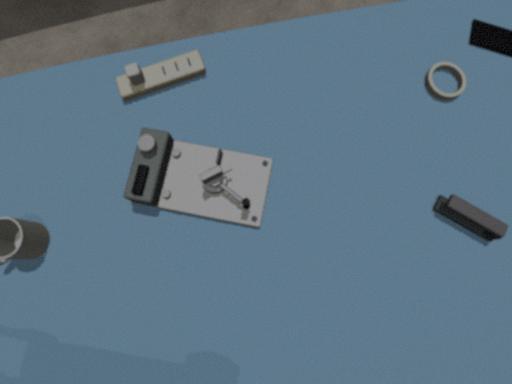

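View pics/scene0.png

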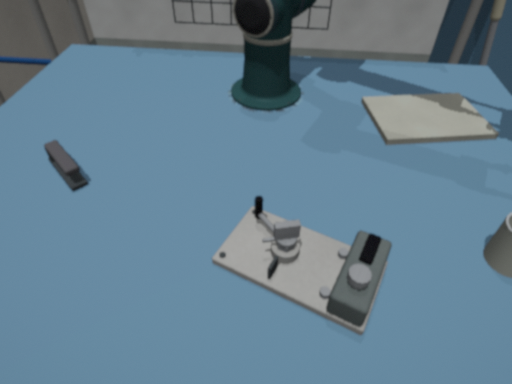

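The top view shows the T-bar near (211,174), the rib near (220,157) and the black lever grip near (246,203). The grey bridge and cap are at the left. I'll enlarge both views for precision.

```bash
python3 - <<'E'
from h import *
a=cv2.imread("pics/top0.png")[145:220,190:265]; b=cv2.imread("pics/scene0.png")[185:285,240:310]
a=cv2.resize(a,(400,400),interpolation=cv2.INTER_CUBIC)
b=cv2.resize(b,(400,571),interpolation=cv2.INTER_CUBIC)[:560]
o=np.zeros((560,800,3),np.uint8); o[:400,:400]=a; o[:,400:]=b
cv2.imwrite("pics/z0.png",cv2.convertScaleAbs(o,alpha=1.4))
for cam in("top","scene"):
    C=cloud(cam,np.load(cam+"0.npy")); 
    m=(abs(C[...,0]-.58)<.12)&(abs(C[...,1]-.07)<.1)
    for lo,hi in((.074,.1),(.092,.104),(.045,.06)):
        k=m&(C[...,2]>lo)&(C[...,2]<hi); v,u=np.nonzero(k)
        n,l,s,ce=cv2.connectedComponentsWithStats(k.astype(np.uint8))
        for i in range(1,n):
            if s[i,4]>8: q=C[l==i]; print(cam,lo,hi,s[i],np.round(np.median(q,0),3),np.round(q.min(0),3),np.round(q.max(0),3))
E
```

```text
top 0.074 0.1 [199 165  25  19 238] [0.605 0.083 0.096] [0.595 0.061 0.074] [0.618 0.106 0.1  ]
top 0.074 0.1 [242 198   9   9  61] [0.541 0.029 0.085] [0.534 0.022 0.075] [0.549 0.037 0.088]
top 0.092 0.104 [199 165  24  16 177] [0.607 0.083 0.097] [0.596 0.061 0.092] [0.618 0.106 0.1  ]
top 0.045 0.06 [165 142   5  14  30] [0.688 0.164 0.053] [0.675 0.159 0.045] [0.7  0.17 0.06]
top 0.045 0.06 [216 149   6  14  47] [0.651 0.064 0.049] [0.639 0.057 0.045] [0.666 0.072 0.051]
top 0.045 0.06 [218 182  25  23 145] [0.572 0.055 0.05 ] [0.545 0.035 0.045] [0.596 0.077 0.058]
top 0.045 0.06 [243 206   8   3   9] [0.535 0.03  0.05 ] [0.534 0.023 0.046] [0.54  0.037 0.057]
scene 0.074 0.1 [254 196   9  11  80] [0.548 0.03  0.085] [0.536 0.022 0.074] [0.552 0.037 0.088]
scene 0.074 0.1 [273 220  28  18 397] [0.614 0.084 0.094] [0.598 0.062 0.074] [0.622 0.107 0.1  ]
scene 0.092 0.104 [274 220  27  11 218] [0.611 0.084 0.098] [0.598 0.062 0.092] [0.62  0.106 0.1  ]
scene 0.045 0.06 [254 209  20  24 148] [0.562 0.043 0.052] [0.544 0.022 0.046] [0.587 0.061 0.06 ]
scene 0.045 0.06 [277 243  19   8  68] [0.622 0.085 0.051] [0.615 0.07  0.045] [0.628 0.101 0.06 ]
scene 0.045 0.06 [268 256  10  15  65] [0.655 0.065 0.05 ] [0.641 0.058 0.045] [0.669 0.072 0.052]
```

View pics/z0.png

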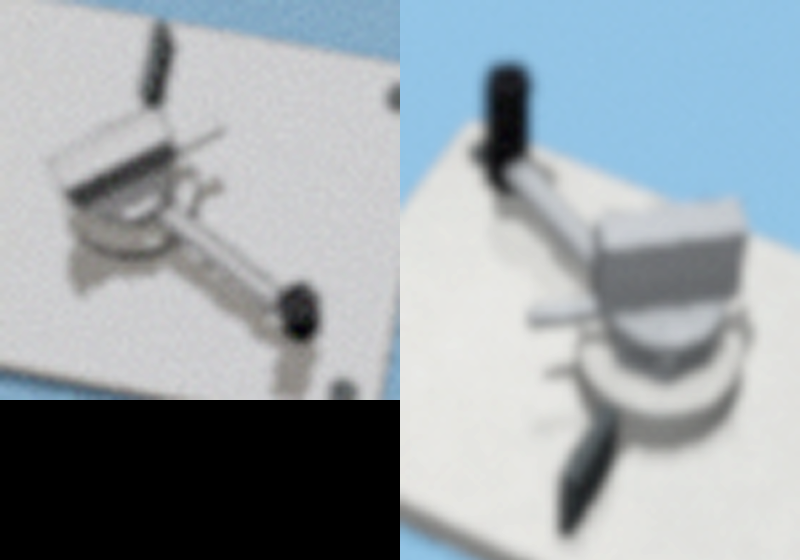

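Axis ≈ (0.6075, 0.084). The lever grip is ≈ (0.5425, 0.0295), 85.6 mm away at −140°, which fits the given 85 mm. The pointer is at about −65° and the rib at about −23°, so the adjuster stands at about −0.73. I'll move above the lever grip with the jaws closing tangentially (tool y at −50°).

carry_out(series="0.0245 -0.05 -0.005 -9.85;0.0245 -0.05 -0.005 -9.85;0.0245 -0.05 -0.005 -9.85;0.0245 -0.05 -0.005 -9.85;0.0245 -0.05 -0.005 -9.85;0.0245 -0.05 -0.005 -9.85;0.0245 -0.05 -0.005 -9.85;0.0245 -0.05 -0.005 -9.85;0.0245 -0.05 -0.005 -9.85;0.0245 -0.05 -0.005 -9.85;0.0245 -0.05 -0.005 -9.85;0.0245 -0.05 -0.005 -9.85;0 0 0 0;0 0 0 0", jaw=0.1, grip_force=30)

```text
time: 2.25
tool_pos: [0.5421, 0.0277, 0.1852]
tcp_rot: [-2.95, -1.08, 0.001]
wrist_force: [-0.3, 0.7, -0.4]
width: 0.55
grip_force: 0.0
```

carry_out(series="0 0.002 -0.03 0;0 0 -0.03 0;0 0 -0.03 0;0 0 -0.015 0;0 0 -0.008 0;0 0 0 0")

```text
time: 3.0
tool_pos: [0.5424, 0.0301, 0.0725]
tcp_rot: [-2.95, -1.081, -0.0]
wrist_force: [0.4, 0.0, -0.5]
width: 0.552
grip_force: 0.0
```

carry_out(series="0 0 0 0;0 0 0 0;0 0 0 0;0 0 0 0;0 0 0 0", jaw=-1)

```text
time: 3.62
tool_pos: [0.5433, 0.0296, 0.0734]
tcp_rot: [2.95, 1.08, 0.003]
wrist_force: [-1.0, -0.2, 5.5]
width: 0.175
grip_force: 29.3
```

```bash
python3 - <<'E'
from h import *
im,d=eyes.read_camera("scene"); cv2.imwrite("pics/s1.png",cv2.resize(im[140:300,190:400],None,fx=3,fy=3))
A=np.array([.6075,.084]);r=.0856
a=np.radians(-140+6*np.arange(12)); P=A+r*np.c_[np.cos(a),np.sin(a)]
print(np.round(np.diff(P,axis=0),4)); print(np.round(P,4)[-2:])
E
```

```text
[[ 0.0061 -0.0066]
 [ 0.0068 -0.0059]
 [ 0.0073 -0.0051]
 [ 0.0078 -0.0043]
 [ 0.0082 -0.0035]
 [ 0.0086 -0.0026]
 [ 0.0088 -0.0017]
 [ 0.0089 -0.0008]
 [ 0.009   0.0002]
 [ 0.0089  0.0011]
 [ 0.0087  0.002 ]]
[[ 6.224e-01 -3.000e-04]
 [ 6.311e-01  1.700e-03]]
```

View pics/s1.png

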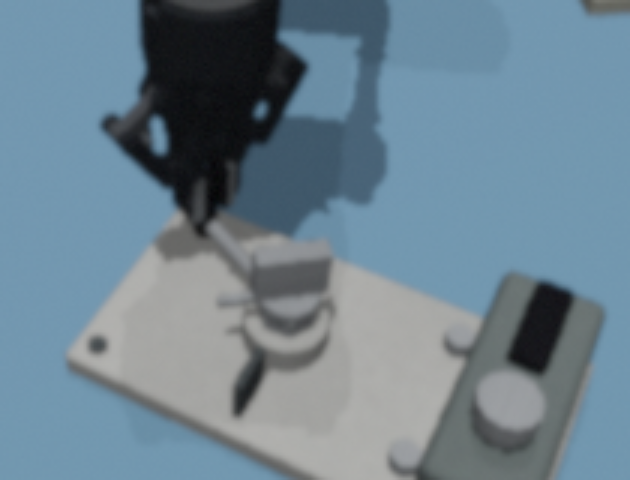

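The jaws hold the lever grip (crop ≈ (200,215); opening 15 mm). I'll swing it about 57° first, then feel for the stop.

carry_out(series="0.0061 -0.0066 0 6;0.0068 -0.0059 0 6;0.0073 -0.0051 0 6;0.0078 -0.0043 0 6;0.0082 -0.0035 0 6;0.0086 -0.0026 0 6;0.0088 -0.0017 0 6;0.0089 -0.0008 0 6;0.009 0.0002 0 6;0.0045 0.0003 0 3;0 0 0 0")

```text
time: 5.05
tool_pos: [0.6184, 0.0002, 0.0733]
tcp_rot: [-2.076, -2.356, -0.001]
wrist_force: [-3.2, 2.1, 8.0]
width: 0.175
grip_force: 29.8
```

carry_out(series="0.003 0.0003 0 2;0 0 0 0")

```text
time: 5.3
tool_pos: [0.6186, 0.0003, 0.0732]
tcp_rot: [-2.033, -2.388, 0.006]
wrist_force: [-11.1, 1.4, 13.3]
width: 0.169
grip_force: 30.6
```

carry_out(series="0.003 0.0004 0 2;0 0 0 0")

```text
time: 5.55
tool_pos: [0.6187, 0.0005, 0.0729]
tcp_rot: [-1.988, -2.42, 0.012]
wrist_force: [-19.1, 0.5, 19.6]
width: 0.175
grip_force: 31.7
```

The stop is reached: force rose to 19 N with no further motion. I'll relax, open and lift.

carry_out(series="-0.0055 -0.0005 0 -4;0 0 0 0")

```text
time: 5.8
tool_pos: [0.618, 0.0003, 0.0733]
tcp_rot: [-2.077, -2.355, 0.0]
wrist_force: [-4.0, 2.3, 7.6]
width: 0.176
grip_force: 29.9
```

carry_out(series="0 0 0 0;0 0 0 0;0 0 0 0;0 0 0.03 0;0 0 0.04 0;0 0 0.04 0;-0.05 -0.03 0 6;-0.05 -0.03 0 6;-0.05 -0.03 0 5;0 0 0 0", jaw=0.1)

```text
time: 7.05
tool_pos: [0.4652, -0.0912, 0.1813]
tcp_rot: [-1.709, -2.634, 0.002]
wrist_force: [-0.2, 0.5, 0.0]
width: 0.553
grip_force: 0.0
```

```bash
cat > look.py <<'E'
from h import *
import sys
t=sys.argv[1]; o=np.zeros((560,800,3),np.uint8)
ims={}
for cam in("top","scene"):
    im,d=eyes.read_camera(cam); C=cloud(cam,d); ims[cam]=im; cv2.imwrite(f"pics/{t}_{cam}.png",im)
    m=(abs(C[...,0]-.6)<.12)&(abs(C[...,1]-.07)<.12)
    for lo,hi in((.092,.102),(.074,.09)):
        k=m&(C[...,2]>lo)&(C[...,2]<hi)
        n,l,s,ce=cv2.connectedComponentsWithStats(k.astype(np.uint8))
        for i in range(1,n):
            if 8<s[i,4]<600:
                q=C[l==i]; (c,wh,a)=cv2.minAreaRect((q[:,:2]*1000).astype(np.float32))
                print(cam,lo,s[i],np.round(q.mean(0),3),"rect mm",np.round(c,1),np.round(wh,1),round(a,1))
o[:400,:400]=cv2.resize(ims["top"][145:220,190:265],(400,400),interpolation=cv2.INTER_CUBIC)
o[:,400:]=cv2.resize(ims["scene"][185:285,240:310],(400,571),interpolation=cv2.INTER_CUBIC)[:560]
cv2.imwrite(f"pics/{t}.png",cv2.convertScaleAbs(o,alpha=1.4))
E
python3 look.py z1
```

```text
top 0.092 [147 134   8  16  82] [0.692 0.185 0.097] rect mm [692.9 183.9] [11.8 31.3] 88.8
top 0.092 [199 165  24  16 177] [0.607 0.083 0.097] rect mm [607.3  83.6] [14.  43.6] 14.8
top 0.074 [151 143   6   9  14] [0.683 0.183 0.086] rect mm [683.6 183. ] [ 2.6 18.7] 50.7
top 0.074 [250 157   8   9  61] [ 0.616 -0.001  0.083] rect mm [617.2  -1.1] [13.6 14.4] 78.1
top 0.074 [202 172  22  11  49] [0.601 0.081 0.082] rect mm [601.1  81.3] [ 2.4 43.3] 15.9
scene 0.092 [274 220  27  11 217] [0.611 0.084 0.097] rect mm [609.6  83.9] [15.4 43.5] 14.3
scene 0.092 [348 265  10  20 140] [0.696 0.185 0.098] rect mm [694.3 184. ] [11.8 29.3] 90.0
scene 0.074 [232 226  10  12  90] [0.622 0.    0.083] rect mm [6.194e+02 1.000e-01] [14.5 16. ] 83.2
scene 0.074 [273 228  28  10 156] [0.615 0.084 0.082] rect mm [614.6  84.5] [11.4 44.9] 3.0
scene 0.074 [347 274   9  14  29] [0.702 0.183 0.086] rect mm [700.6 182.3] [21.9  5.4] 34.3
```

View pics/z1.png

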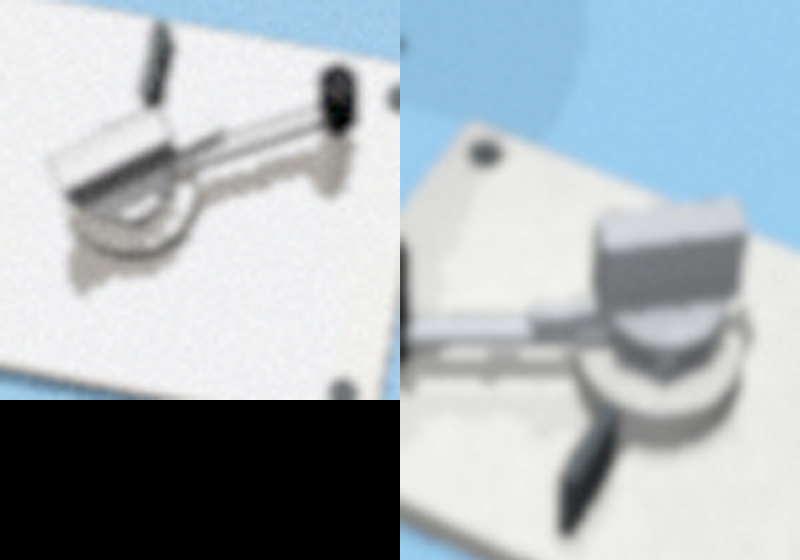

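The lever now stands at −83° and is free, black grip at top-view crop (338,100). From both depth clouds the bar lies at −75.4° and the rib at −22.7°, so the turn needed is about +52.7°. The axis is ≈ (0.6083, 0.0837). Next I'll go to the T-bar with jaw yaw 14.7°.

carry_out(series="0.0358 0.0437 0 -4.7;0.0358 0.0437 0 -4.6;0.0358 0.0437 0 0;0.0357 0.0438 0 0;0 0 0 0;0 0 -0.03 0;0 0 -0.03 0;0 0 -0.025 0;0 0 -0.012 0;0 0 0 0")

```text
time: 8.4
tool_pos: [0.6114, 0.0847, 0.0843]
tcp_rot: [-1.914, -2.49, 0.002]
wrist_force: [0.4, 0.1, 0.5]
width: 0.553
grip_force: 0.0
```

carry_out(series="0 0 0 0;0 0 0 0;0 0 0 0;0 0 0 0;0 0 0 0", jaw=-1)

```text
time: 9.02
tool_pos: [0.6082, 0.0836, 0.0865]
tcp_rot: [-1.911, -2.487, 0.01]
wrist_force: [-13.8, -3.8, 10.9]
width: 0.157
grip_force: 33.1
```

Closing pulled the tool to (0.6082, 0.0836), which confirms the axis. I'll shift the command there to relieve the side force, then turn most of the way.

carry_out(series="-0.003 -0.001 0.002 0;0 0 0 0")

```text
time: 9.28
tool_pos: [0.608, 0.0835, 0.0867]
tcp_rot: [-1.914, -2.49, 0.002]
wrist_force: [-1.5, -1.0, -7.7]
width: 0.158
grip_force: 31.0
```

carry_out(series="0 0 0 8;0 0 0 8;0 0 0 8;0 0 0 8;0 0 0 8;0 0 0 8;0 0 0 0;0 0 0 0")

```text
time: 10.28
tool_pos: [0.6082, 0.0837, 0.0867]
tcp_rot: [-0.739, -3.052, 0.001]
wrist_force: [-2.6, -0.8, -8.2]
width: 0.155
grip_force: 30.9
```

carry_out(series="0 0 0 2.5;0 0 0 2;0 0 0 0;0 0 0 0")

```text
time: 10.78
tool_pos: [0.6083, 0.0837, 0.0867]
tcp_rot: [-0.616, -3.079, 0.001]
wrist_force: [-2.8, 0.1, -10.0]
width: 0.157
grip_force: 30.6
```

carry_out(series="0 0 0 0;0 0 0 0;0 0 0 0;0 0 0.03 0;0 0 0.04 0;0 0 0.03 0;-0.05 -0.03 0 -10;-0.05 -0.03 0 -10;-0.05 -0.03 0 -10;0 0 0 0", jaw=0.1)

```text
time: 12.02
tool_pos: [0.4557, -0.0075, 0.187]
tcp_rot: [-1.396, -2.814, 0.001]
wrist_force: [0.2, 0.2, -0.3]
width: 0.554
grip_force: 0.0
```

```bash
python3 look.py z2; python3 - <<'E'
from h import *
for t in("z0","z2"):
  for cam in("top","scene"):
    d=np.load(cam+"0.npy") if t=="z0" else eyes.read_camera(cam)[1]
    C=cloud(cam,d); r=np.hypot(C[...,0]-.6083,C[...,1]-.0837); a=np.degrees(np.arctan2(C[...,1]-.0837,C[...,0]-.6083))
    k=(C[...,2]>.042)&(C[...,2]<.054)&(r>.045)&(r<.07)&(abs(a+22)<25)
    k2=(C[...,2]>.05)&(C[...,2]<.068)&(r>.026)&(r<.043)&(abs(a+22)<25)
    print(t,cam,"rib",k.sum(),np.round(a[k].mean(),1),"tongue",k2.sum(),np.round(a[k2].mean(),1) if k2.any() else None)
E
```

```text
top 0.092 [147 134   8  16  81] [0.692 0.185 0.097] rect mm [692.9 184.1] [31.  11.6] 0.1
top 0.074 [151 143   6   8  14] [0.683 0.183 0.087] rect mm [684.  182.5] [ 2.5 17.2] 50.4
scene 0.092 [278 215  18  22 199] [0.612 0.084 0.097] rect mm [609.7  83.9] [13.8 43.9] 67.3
scene 0.092 [348 265  10  20 139] [0.696 0.185 0.098] rect mm [694.2 184. ] [11.8 30.3] 89.7
scene 0.074 [278 221  18  23  95] [0.62  0.083 0.082] rect mm [614.2  88.5] [12.7 43.5] 49.8
scene 0.074 [232 226  10  12  91] [0.622 0.    0.083] rect mm [6.199e+02 2.000e-01] [15.7 13.9] 46.9
scene 0.074 [347 274  10  14  35] [0.703 0.183 0.087] rect mm [701.  182.9] [21.5  7.3] 43.4
z0 top rib 27 -24.2 tongue 3 -24.4
z0 scene rib 54 -21.5 tongue 12 -21.5
z2 top rib 0 nan tongue 0 None
z2 scene rib 56 -21.4 tongue 45 -20.9<stdin>:8: RuntimeWarning: Mean of empty slice.
  ret = ret.dtype.type(ret / rcount)
```

View pics/z2.png

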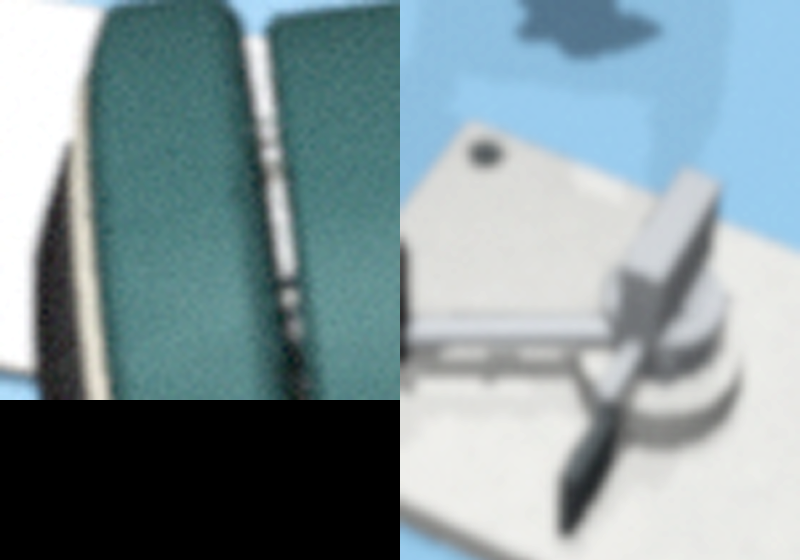

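The scene view shows the tongue (crop ≈ (620,375)) running straight into the rib (≈ (590,460)). The bar's angle is −22.7°, which matches the rib. The arm blocks the top view, so I'll move aside towards the lever and check from there.

carry_out(series="0.01 -0.042 0 -10;0 -0.042 0 -10;0 -0.02 0 -10.2;0 0 0 0")

```text
time: 12.72
tool_pos: [0.4706, -0.1111, 0.1875]
tcp_rot: [2.077, 2.357, 0.001]
wrist_force: [-0.8, 0.4, -0.2]
width: 0.55
grip_force: 0.0
```

```bash
python3 look.py z3
```

```text
top 0.092 [147 134   8  16  79] [0.692 0.185 0.097] rect mm [692.8 184. ] [30.4 11.8] 0.2
top 0.092 [205 161  12  24 175] [0.607 0.083 0.097] rect mm [607.4  83.6] [14.4 43.4] 67.2
top 0.074 [151 143   6   8  14] [0.684 0.183 0.086] rect mm [684.4 182.4] [ 3. 18.] 55.9
top 0.074 [250 157   8   9  57] [ 0.616 -0.001  0.084] rect mm [617.2  -1.1] [13.5 15.1] 78.1
top 0.074 [206 165  12  22  40] [0.599 0.081 0.082] rect mm [602.6  78.6] [10.6 43. ] 51.5
scene 0.092 [278 215  18  22 195] [0.612 0.084 0.097] rect mm [609.5  84.1] [14.1 43.8] 67.8
scene 0.092 [348 265  10  20 137] [0.696 0.185 0.098] rect mm [694.3 183.9] [12.1 31. ] 89.8
scene 0.074 [278 222  18  21  94] [0.62  0.083 0.082] rect mm [613.3  88.8] [12.1 44.4] 50.7
scene 0.074 [232 226  10  12  90] [0.622 0.    0.083] rect mm [ 6.2e+02 -5.0e-01] [15.1 15.1] 43.4
scene 0.074 [347 274  10  14  33] [0.703 0.183 0.087] rect mm [701. 183.] [22.3  6.6] 40.7
```

View pics/z3.png

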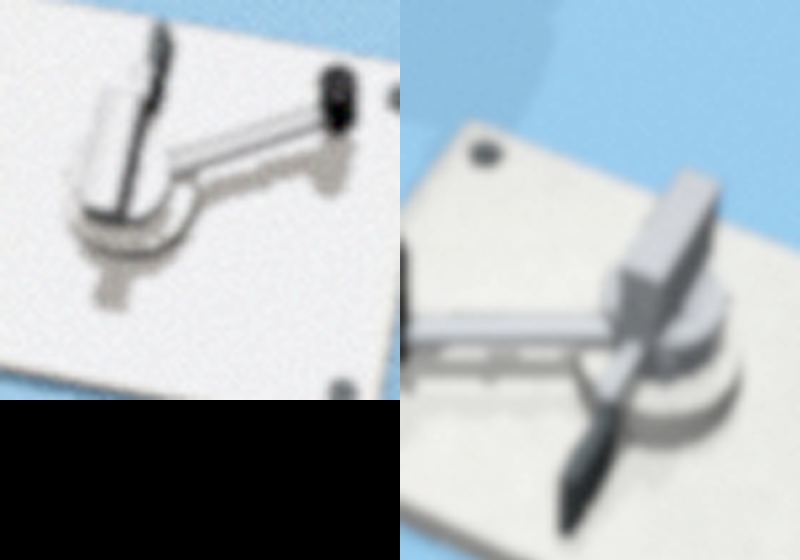

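Both views put the bar at −22.2 to −22.8°, in line with the rib. Next I'll re-grip the lever at (0.6185, 0.0003).

carry_out(series="0.037 0.028 0 0;0.037 0.028 0 0;0.037 0.028 0 0;0.037 0.0275 0 0;0 0 0 0;0 0 -0.035 0;0 0 -0.035 0;0 0 -0.03 0;0 0 -0.014 0;0 0 0 0")

```text
time: 14.08
tool_pos: [0.6158, 0.0015, 0.0723]
tcp_rot: [-2.075, -2.356, 0.003]
wrist_force: [0.2, -0.3, 0.1]
width: 0.549
grip_force: 0.0
```

carry_out(series="0 0 0 0;0 0 0 0;0 0 0 0;0 0 0 0;0 0 0 0", jaw=-1)

```text
time: 14.7
tool_pos: [0.6183, 0.0011, 0.0751]
tcp_rot: [2.076, 2.355, 0.003]
wrist_force: [-0.4, 0.3, 6.1]
width: 0.177
grip_force: 29.5
```

carry_out(series="-0.0045 -0.0003 0 -3;-0.009 -0.0002 0 -6;-0.0089 0.0008 0 -6;-0.0088 0.0017 0 -6;-0.0086 0.0026 0 -6;-0.0082 0.0035 0 -6;-0.0078 0.0043 0 -6;-0.0073 0.0051 0 -6;-0.0068 0.0059 0 -6;-0.003 0.0032 0 -3;0 0 0 0;0 0 0 0")

```text
time: 16.2
tool_pos: [0.546, 0.0279, 0.0751]
tcp_rot: [2.92, 1.157, 0.006]
wrist_force: [0.8, 0.6, 6.6]
width: 0.172
grip_force: 29.6
```

carry_out(series="-0.0015 0.0018 0 -1.5;0 0 0 0")

```text
time: 16.45
tool_pos: [0.5446, 0.0294, 0.0751]
tcp_rot: [2.934, 1.118, 0.006]
wrist_force: [1.2, -0.9, 6.1]
width: 0.173
grip_force: 29.6
```

carry_out(series="-0.0015 0.0018 0 -1.5;0 0 0 0")

```text
time: 16.7
tool_pos: [0.5432, 0.0311, 0.0751]
tcp_rot: [2.948, 1.08, 0.006]
wrist_force: [1.1, -1.0, 6.3]
width: 0.172
grip_force: 29.6
```

No stop yet, so I'll keep going in small steps.

carry_out(series="-0.0014 0.0017 0 -1.5;0 0 0 0")

```text
time: 16.95
tool_pos: [0.5418, 0.0329, 0.0751]
tcp_rot: [2.962, 1.041, 0.007]
wrist_force: [1.3, -0.9, 5.9]
width: 0.175
grip_force: 29.6
```

carry_out(series="-0.0013 0.0017 0 -1.5;0 0 0 0")

```text
time: 17.2
tool_pos: [0.5411, 0.0338, 0.0751]
tcp_rot: [2.974, 1.003, 0.008]
wrist_force: [2.8, -4.1, 5.1]
width: 0.174
grip_force: 29.5
```

carry_out(series="-0.0013 0.0018 0 -1.5;0 0 0 0")

```text
time: 17.45
tool_pos: [0.541, 0.034, 0.0752]
tcp_rot: [2.982, 0.965, 0.01]
wrist_force: [6.3, -10.8, 0.6]
width: 0.173
grip_force: 29.5
```

The tight stop is reached, 60.6° from the loose stop. I'll ease slightly, release, lift and move aside.

carry_out(series="0.0013 -0.0018 0 1.5;0 0 0 0")

```text
time: 17.7
tool_pos: [0.5411, 0.0338, 0.0751]
tcp_rot: [2.974, 1.003, 0.008]
wrist_force: [4.1, -3.4, 5.4]
width: 0.175
grip_force: 29.9
```

carry_out(series="0 0 0 0;0 0 0 0;0 0 0 0;0 0 0.03 0;0 0 0.04 0;0 0 0.04 0;-0.03 -0.05 0 0;-0.03 -0.05 0 0;0 -0.05 0 0;0 0 0 0;0 0 0 0", jaw=0.1)

```text
time: 19.08
tool_pos: [0.4781, -0.1148, 0.183]
tcp_rot: [-2.977, -1.001, 0.001]
wrist_force: [0.7, -0.5, -0.5]
width: 0.551
grip_force: 0.0
```

```bash
python3 look.py z4; python3 -c "
from h import *
print(bot.read_state()['wrist_force'])"
```

```text
top 0.092 [147 134   8  16  80] [0.692 0.185 0.097] rect mm [692.8 184.1] [11.3 30.5] 89.6
top 0.092 [205 161  12  24 178] [0.607 0.083 0.097] rect mm [607.7  83.3] [14.6 43.8] 67.6
top 0.074 [151 143   6   9  16] [0.683 0.184 0.087] rect mm [683.8 182.8] [ 3.4 19. ] 52.9
top 0.074 [207 165  11  22  40] [0.601 0.08  0.082] rect mm [603.4  78.6] [10.2 42.9] 52.7
top 0.074 [241 199   8   9  58] [0.539 0.033 0.084] rect mm [539.9  32.4] [13.3 15.3] 78.5
scene 0.092 [278 215  18  22 199] [0.612 0.084 0.098] rect mm [609.8  84. ] [14.3 43.9] 68.3
scene 0.092 [348 265  10  20 139] [0.696 0.185 0.098] rect mm [694.3 183.9] [30.3 12. ] 0.1
scene 0.074 [256 195   9  11  76] [0.544 0.033 0.083] rect mm [542.4  32.7] [14.1 14.4] 21.0
scene 0.074 [278 222  18  22  95] [0.62  0.084 0.082] rect mm [614.   88.7] [11.8 43.1] 49.8
scene 0.074 [347 274  10  14  31] [0.702 0.183 0.086] rect mm [700.9 182.8] [22.   6.2] 39.5
[ 0.08030717  0.05423001 -0.29622067]
```

View pics/z4.png

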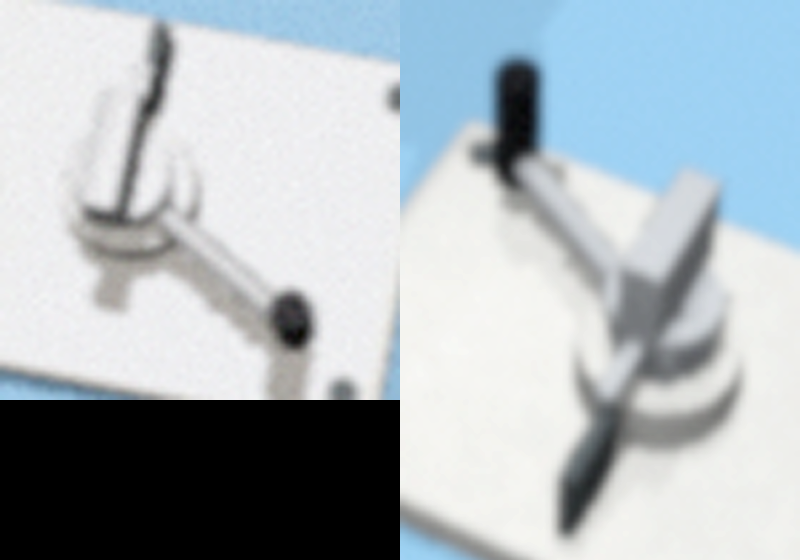

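The lever is back at its tight stop, with its grip at (0.541, 0.0325). The pointer is still in line with the rib (bar at −22°) and the gripper is clear, so I'll hand in.

```bash
python3 -c "
from h import *
print(bot.finish_job())"
```

```text
the job is handed in; nothing more can be done
None
```

Job handed in after about 19 s of robot time: the nut was loosened to its stop, the adjuster pointer was turned in line with the rib (within about 1° by camera), and the nut was swung back to its tight stop with the robot clear of everything.

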